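Strip the vibration test stack

ROBOT

A 6-joint arm with a two-finger parallel gripper is mounted at the origin on the work surface. World frame = base frame: x ahead of the robot, y to its left, z up, the work surface at z = 0. Lengths are in mm, angles in degrees, forces in N, time in s.
With the tool pointing down it reaches from about 300 to 850 mm from the base axis. Payload 4.2 kg.
Tool frame: the origin (TCP) lies at the very end of the fingers, on their centre line; the grasp point (between the pads) lies 19 mm behind it (env.tcp_to_grasp is the distance from the TCP to the grasp point, in mm); z points along the fingers, y is the line along which they close (so a half turn about z gives the same grasp; the last joint's range is limited). The gripper opens to 91 mm and grips with 3 to 60 N. Pads are 32 mm wide; open, the fingers measure 118 mm over their backs; the gripper's body (76 mm by 178 mm) begins 60 mm behind the grasp point.
Start: joints at [-66.692, 18.312, 89.639, -0, 72.044, -1.146], TCP at [238.032, -523.435, 213.976] pointing down, gripper open.
Joint ranges: [-177.97, 177.97], [-48.28, 115.42], [12.27, 149.76], [-77.06, 257.06], [2.81, 150.46], [-146.56, 146.56]. Speed limits (degrees/s): [147.25, 147.25, 180, 180, 180, 180].

INTERFACE

Orientations are given as [roll, pitch, yaw] about the fixed x, y, z axes, in that order (R = Rz(yaw) Ry(pitch) Rx(roll)).
In Python, from workcell import env gives the robot as it stands.
- The arm moves only by the tool move_arm, never from a script. Its argument "plan" is a list of rows, each a list of 3 entries, a list of its own where there are three numbers: the shift along the world's x, y, z in cm, then the turn about the world's z in degrees, then the closure, from 0 (fully open) to 1 (shut). In form: [[[x, y, z], turn, claw], ...]. A call has 1 to 5 rows; each row shifts and turns the commanded pose from where the row before left it; what a row does not reach is not made up. A row lasts 1/10 s, in which the tool goes at most 50 mm and 8.59 degrees, less where a joint would pass 70% of its speed; a pose out of reach is approached as far as the arm can. A call is refused whole if a number of a shift passes 5 or a number of a turn 8.59, either way. A call with a gripper value outside its range is refused whole. The fingers move at their own pace and stop on an object; "squeeze" is the grip in N (left out, the last holds). Time passes only in rows, so rows that do not move let the fingers close. It gives the time, the measured TCP pose, the force, the opening and the grip force at its end, in the units of the state.
- env.state(): the state, without advancing time (a new reading comes with each control period).
- env.grab_frame(name): name is "side" or "top" or "wrist"; returns a dict with "frame" (420x560x3 uint8, red, green, blue), "z_map" (420x560 float32, mm along the optical axis (not along the pixel's ray), 0 where there is no reading), "fovy" (degrees; the focal length in pixels is half the picture's height over the tangent of half this angle, whatever the lens; pixels are square), "cx", "cy" (the principal point, pixels), "position" and "orientation" of the camera in the world. Camera axes: x right, y down, z forward; pixel columns grow to the right and rows downward; lengths in mm; the calibration is good to about 2 mm. The wrist camera is an equidistant fisheye: a pixel r from the principal point sees the ray r / f radians off the axis. A picture is of the moment at which its call begins.
- env.job_done(): hands the job in; it is judged then, once.
Trained networks look in a picture, given as the dict that the camera call returned (one of the last four; its "shot" number tells which), for a name from the list of things; names that differ only in an ending like _2 or _b are one class to them, and where a whole thing is asked for, a point or a joint stands for the part that bears it (a point fixed in the world has none). Each returns a list of dicts, best first, with "score" (0 to 1); they miss things now and then, are a little off and sometimes report something else, mostly with a low value. They report only what shows in the picture. A call takes as long as a camera call.
- env.search_frame(picture, label): "point" ([column, row] in pixels, amid what is visible of it).
- env.landmark_of(picture, label): "point" ([column, row] in pixels: a listed point, or the origin of a listed thing).
The state is a dict: "time_s": time; "qpos": joint angles; "qvel": joint speeds; "effort": joint torques, N m; "ee_pos": TCP position; "ee_rot": TCP orientation; "force": force on the tool from outside, world axes, zero at the start; "torque": the same for the moment, N m; "gripper_width": finger opening in mm; "gripper_force": force on a finger pad.
Only numpy, scipy, OpenCV 4.12 (cv2) and the standard library are available. Lean on these libraries where they do the work, as an engineer would, in place of code of your own. Each camera call takes 0.05 s, during which the arm holds its last target. There are 200 camera calls.

TASK

The vibration test is over. First slide the battery pack out through the front of the signal conditioner and lay it in the charger tray, leaving the stack on the shaker alone until then; after that take the stack apart from the top, one piece at a time - sensor, then steel disc, then aluminium block - and set each in the tray made to its shape and size (sensor in the small round one, disc in the large round one, block in the square one). Keep everything upright, lower the sensor gently rather than dropping it, and leave all four lying flat on their tray floors, released.

Things in the scene. Friction and masses are not known exactly. Their poses are not given: they have to be found in the camera images.
- battery: Battery pack, loose: black plastic box 90 (x) x 40 (y) x 30 mm high, 0.2 to 0.3 kg, grey band round its -x end. Origin: centre of underside. At the start it lies on the bench in the conditioner's slot, x axes parallel, its -x end standing 30 to 40 mm out of the conditioner's front. Slides out freely along -x; the slot is roofed over.
- conditioner: Signal conditioner, fixed: grey box 110 (x) x 100 (y) x 50 mm high, black panel and small connectors on top (to 57 mm). Origin: centre of underside, on the bench. Front: the face at x = -55 mm, roughly towards the robot. In its middle a slot 46 mm wide, 33 mm high, 65 mm deep, open at the front only; its floor is the bench.
- charger: Charger tray: rectangular, inside 106 mm (x) x 54 mm (y), two small brass contacts on the floor. The battery lies in it along x, either way round. Fixed on the bench. Grey floor 4 mm above the bench, black rim 5 mm thick, its top 10 mm above the bench. Origin: centre of the underside, on the bench.
- shaker: Shaker, fixed: white round body 96 mm across on a red square foot of 110 mm; dark round platform on top, 80 mm across, 60 mm above the bench. Origin: centre of underside, on the bench. At the start it carries the stack: block, on it the disc, on that the sensor, centred to about 5 mm.
- sensor: Vibration sensor, loose, top of the stack: dark steel cylinder 36 mm across, 24 mm high, with a brass connector 12 mm across standing 8 mm higher in the middle of its top; 0.1 kg. Delicate: letting it fall by 2 cm or more (to over 0.35 m/s) spoils it. Origin: centre of its underside.
- mass: Steel disc (test mass), loose, middle of the stack: 56 mm across, 26 mm high, 0.4 to 0.55 kg. Origin: centre of its underside.
- block: Aluminium adapter block, loose, bottom of the stack: 62 mm (x) x 62 mm (y) x 30 mm high, 0.3 kg. Origin: centre of its underside; x and y square to its sides.
- sensor_nest: Small round tray, 52 mm inside diameter, for the sensor. Fixed on the bench. Grey floor 4 mm above the bench, black rim 5 mm thick, its top 10 mm above the bench. Origin: centre of the underside, on the bench.
- mass_nest: Large round tray, 72 mm inside diameter, for the steel disc. Fixed on the bench. Grey floor 4 mm above the bench, black rim 5 mm thick, its top 10 mm above the bench. Origin: centre of the underside, on the bench.
- block_nest: Square tray, 76 mm x 76 mm inside, for the block, which goes in any quarter turn. x and y square to its sides. Fixed on the bench. Grey floor 4 mm above the bench, black rim 5 mm thick, its top 10 mm above the bench. Origin: centre of the underside, on the bench.

How it is judged:
By the outcome, as a careful person would: the job done as asked, in the order asked, and still so for the second after the job is handed in, with the robot touching nothing.
It also fails if it takes over 122 s, if anything falls off the work surface, if the arm or the gripper's body presses on something with over 40 N, if the wrist force passes 120 N, or if a joint passes its speed limit or range.

## Working session

There is one attempt and no reset: what is moved stays moved. The work goes in short steps, Python scripts to look and compute and a tool call to move; the robot and the scene stay as the last step left them, time stands still between calls to the robot, and variables do not carry over. Pictures are saved under pics/ and viewed, at most 14 in all, crops included, and the job is handed in when it is done.

Besides the shell and the picture viewer there is one more tool, called in YAML: its name, and indented under it one key for each argument. move_arm: Moves the arm, as the interface text tells. Its arguments: {"type":"object","properties":{"plan":{"type":"array","items":{"type":"array"}},"squeeze":{"type":"number"}},"required":["plan"]}

```bash
mkdir -p pics; ls; cat > h.py <<'E'
import numpy as np, cv2
from scipy.spatial.transform import Rotation as R
from workcell import env
def rot(o):
    o=np.array(o,float)
    if o.shape==(3,3): return o
    return R.from_euler('xyz',o,degrees=True).as_matrix() if o.size==3 else R.from_quat(o).as_matrix()
def f_of(p): return p['frame'].shape[0]/2/np.tan(np.radians(p['fovy'])/2)
def cloud(p):
    z=p['z_map'].astype(float);f=f_of(p)
    v,u=np.mgrid[:z.shape[0],:z.shape[1]]
    c=np.stack([(u-p['cx'])/f*z,(v-p['cy'])/f*z,z],-1)
    return c@rot(p['orientation']).T+np.array(p['position'])
def at_z(p,pt,h):
    f=f_of(p);d=rot(p['orientation'])@np.array([(pt[0]-p['cx'])/f,(pt[1]-p['cy'])/f,1])
    o=np.array(p['position']);return o+d*(h-o[2])/d[2]
E
python3 - <<'E'
from h import *
for n in ['top','side']:
    p=env.grab_frame(n);cv2.imwrite(f'pics/{n}0.png',p['frame'][:,:,::-1])
    print(n,p['fovy'],p['cx'],p['cy'],p['position'],p['orientation'])
    np.save(f'pics/{n}0.npy',cloud(p))
    C=cloud(p)
    for l in ['battery','conditioner','charger','shaker','sensor','mass','block','sensor_nest','mass_nest','block_nest']:
        a=env.search_frame(p,l)[:2];b=env.landmark_of(p,l)[:1]
        print(l,[(np.round(d['point']).tolist(),round(d['score'],2)) for d in a],[(np.round(d['point'],1).tolist(),round(d['score'],2),np.round(at_z(p,d['point'],0),0).tolist()) for d in b],[np.round(C[int(d['point'][1]),int(d['point'][0])]).tolist() for d in a[:1]])
print(env.state())
E
```

```text
pics
top 50.262697677760514 285.904907546952 204.68968489545105 [ 357.02373422  -15.43376147 1185.45241921] [-169.46761139    1.96086645  -91.37176604]
battery [([363.0, 212.0], 0.68)] [([444.5, 229.9], 0.61, [498.0, -396.0, 0.0])] [[550.0, -179.0, 31.0]]
conditioner [([360.0, 185.0], 0.79), ([443.0, 232.0], 0.7)] [([360.0, 189.9], 0.84, [613.0, -181.0, 0.0])] [[617.0, -174.0, 52.0]]
charger [([296.0, 183.0], 0.71), ([362.0, 186.0], 0.25)] [([294.5, 183.5], 0.74, [636.0, -5.0, 0.0])] [[639.0, -9.0, 7.0]]
shaker [([230.0, 203.0], 0.85), ([150.0, 231.0], 0.62)] [([222.7, 200.0], 0.59, [597.0, 191.0, 0.0])] [[572.0, 161.0, 80.0]]
sensor [([216.0, 189.0], 0.74)] [([215.3, 188.6], 0.78, [629.0, 211.0, 0.0])] [[597.0, 182.0, 144.0]]
mass [([224.0, 192.0], 0.8), ([150.0, 232.0], 0.64)] [([219.3, 192.0], 0.5, [619.0, 200.0, 0.0])] [[595.0, 170.0, 118.0]]
block [([223.0, 200.0], 0.7)] [([221.7, 193.3], 0.6, [615.0, 194.0, 0.0])] [[576.0, 175.0, 101.0]]
sensor_nest [([442.0, 230.0], 0.69)] [([445.0, 230.9], 0.87, [496.0, -398.0, 0.0])] [[497.0, -385.0, 8.0]]
mass_nest [([289.0, 251.0], 0.82), 
[... 1318 characters left out ...]
)] [[514.0, 376.0, 3.0]]
{'time_s': 2.1, 'qpos': array([-6.66919135e+01,  1.83109586e+01,  8.96389570e+01, -2.20471185e-04,
        7.20447491e+01, -1.14655885e+00]), 'qvel': array([ 0.02960477,  0.02805926,  0.04287684,  0.05151015,  0.11266848,
       -0.04033878]), 'effort': array([-5.26236556e-05, -4.12346363e+01, -2.32227856e+01,  7.28529389e-02,
        3.77239916e-02,  6.14570752e-06]), 'ee_pos': array([ 238.03250246, -523.42949023,  213.98566309]), 'ee_rot': array([1.79994670e+02, 3.16455938e-04, 2.44547133e+01]), 'force': array([ 0.67208361,  0.53690808, -0.01701495]), 'torque': array([ 0.02062106,  0.0871983 , -0.04107402]), 'gripper_force': 0.0, 'gripper_width': 90.97817204241291}
```

```bash
python3 - <<'E'
import cv2
a=cv2.imread('pics/top0.png');cv2.imwrite('pics/top0c.png',cv2.resize(a[130:290,100:500],None,fx=2,fy=2,interpolation=cv2.INTER_CUBIC))
E
```

```text
(no output)
```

View pics/top0c.png

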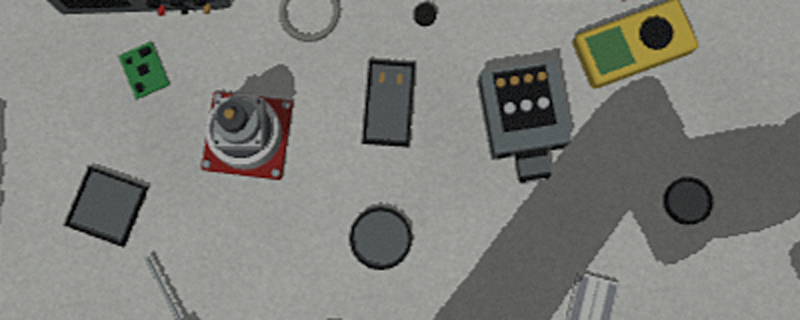

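View pics/side0.png

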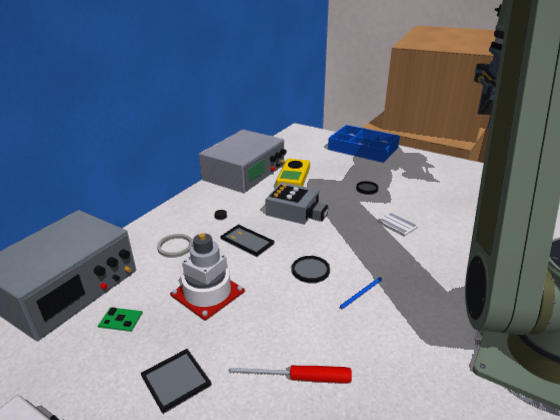

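In the top crop: conditioner at crop (525,105), battery sticking out at (534,165), charger (389,103), stack (240,125), square tray (107,205), disc tray (381,237), sensor tray (688,200). The networks agree with this. Next I'll measure the yaws and centres.

```bash
cat > m.py <<'E'
from h import *
def rect(P):
    c,s,a=cv2.minAreaRect(P.astype(np.float32).reshape(-1,1,2));return np.round(c,1),np.round(s,1),round(a,1)
def band(C,c,r,lo,hi):
    m=(np.hypot(C[...,0]-c[0],C[...,1]-c[1])<r)&(C[...,2]>lo)&(C[...,2]<hi)
    n,l,st,_=cv2.connectedComponentsWithStats(m.astype(np.uint8))
    k=1+np.argmax(st[1:,4]);return C[l==k][:,:2]
E
python3 - <<'E'
from m import *
for n in ['top','side']:
    C=np.load(f'pics/{n}0.npy');im=cv2.imread(f'pics/{n}0.png')
    print(n)
    for l,c,r,lo,hi in [('cond',(613,-178),90,42,55),('batt',(540,-178),33,20,36),('block',(585,190),60,84,95),('mass',(590,190),60,112,121),('sens',(590,190),60,136,146),('foot',(590,190),90,3,30),('plat',(590,190),60,55,65)]:
        try:P=band(C,c,r,lo,hi);print(l,len(P),*rect(P),np.median(P,0))
        except Exception as e:print(l,e)
    g=im.max(2)
    for l,c,r in [('charger',(638,-8),80),('snest',(497,-393),42),('mnest',(460,10),55),('bnest',(509,377),72)]:
        m=(np.hypot(C[...,0]-c[0],C[...,1]-c[1])<r)&(g<60)&(C[...,2]<25)
        P=C[m][:,:2];print(l,len(P),*rect(P))
E
```

```text
top
cond 1547 [ 621.2 -180.5] [112.4 101. ] 7.3 [ 617.63132159 -180.07546675]
batt 229 [ 548.2 -189.5] [40.2 40. ] 7.8 [ 546.89439215 -188.16003719]
block 96 [602.3 167.5] [25. 62.] 85.2 [593.12587255 161.85813069]
mass 186 [600.9 184.6] [52.3 52.6] 47.6 [594.18895434 174.7256035 ]
sens 141 [601.1 187. ] [33.4 32.9] 38.5 [599.90149499 186.80428045]
foot 533 [604.1 187.2] [115.7 116.4] 81.8 [568.61554647 156.94209592]
plat 57 [568.5 188.9] [49.7 10.3] 88.8 [569.21334478 190.06810679]
charger 243 [642.8  -4.2] [ 62.6 118. ] 84.0
snest 455 [ 497.2 -393.9] [58.7 65.6] 0.2
mnest 191 [459.5  11.7] [78.7 81.7] 63.4
bnest 284 [512.2 378.1] [86.6 84.9] 68.8
side
cond 864 [ 621.8 -182.6] [113.1 106.1] 6.7 [ 613.02555359 -172.27897728]
batt 180 [ 546.6 -183.3] [44.7 49.8] 17.1 [ 546.22337188 -183.01078949]
block 318 [602.1 185.5] [64.8 62. ] 87.3 [583.16367999 205.84886327]
mass 245 [597.1 186.7] [54.6 47.5] 46.9 [588.55670124 195.54057344]
sens 161 [600.2 186.4] [34.2 32.8] 41.4 [596.89231653 189.21196115]
foot 1087 [602.8 187.5] [110.6 112.4] 80.2 [567.73000973 222.72554102]
plat 294 [588.2 200.6] [83.1 43.6] 44.4 [580.18369928 214.54383308]
charger 342 [641.4  -4.2] [ 66.1 118.4] 83.9
snest 161 [ 499.  -393.8] [59.9 64.9] 24.1
mnest 296 [460.4  12.2] [78.8 82.8] 26.8
bnest 745 [512.1 377.1] [86.  88.7] 68.7
```

move_arm:
  plan:
    - [[3.1, 3.3, -0.4], -5.8, 0]
    - [[3.1, 3.3, -0.4], -5.8, 0]
    - [[3.1, 3.3, -0.4], -5.8, 0]
    - [[3.1, 3.3, -0.4], 0, 0]
    - [[3.1, 3.3, -0.4], 0, 0]
  squeeze: 40

```text
time_s: 2.6
ee_pos: [394.1, -357.1, 194.0]
ee_rot: [180.0, -0.0, 7.0]
force: [0.5, 0.0, -0.2]
gripper_width: 91.3
gripper_force: 0.0
```

move_arm:
  plan:
    - [[3.1, 3.3, -0.4], 0, 0]
    - [[3.1, 3.3, -0.4], 0, 0]
    - [[3.1, 3.3, -0.4], 0, 0]
    - [[2.5, 3.3, -0.4], 0, 0]
    - [[2, 3.3, -0.4], 0, 0]

```text
time_s: 3.1
ee_pos: [532.5, -191.9, 173.8]
ee_rot: [180.0, -0.0, 7.1]
force: [0.7, 0.6, -1.4]
gripper_width: 90.8
gripper_force: 0.0
```

move_arm:
  plan:
    - [[0, 0, 0], 0, 0]
    - [[0, 0, 0], 0, 0]

```text
time_s: 3.3
ee_pos: [531.2, -192.9, 173.8]
ee_rot: [180.0, 0.0, 7.2]
force: [-0.4, -0.1, -0.5]
gripper_width: 91.6
gripper_force: 0.0
```

```bash
cat >> h.py <<'E'
def fish(p,world=None):
    """cloud for fisheye"""
    z=p['z_map'].astype(float);f=f_of(p)
    v,u=np.mgrid[:z.shape[0],:z.shape[1]];x=u-p['cx'];y=v-p['cy'];r=np.hypot(x,y)+1e-9
    t=np.tan(np.minimum(r/f,1.5));c=np.stack([x/r*t*z,y/r*t*z,z],-1)
    C=c@rot(p['orientation']).T+np.array(p['position']);C[z<=0]=np.nan;return C
def wrist(name):
    p=env.grab_frame('wrist');cv2.imwrite(f'pics/{name}.png',p['frame'][:,:,::-1]);C=fish(p);np.save(f'pics/{name}.npy',C)
    s=env.state();print(s['time_s'],np.round(s['ee_pos'],1),np.round(s['ee_rot'],2),np.round(s['force'],1),s['gripper_width']);return p,C
E
python3 - <<'E'
from m import *
p,C=wrist('w1')
for l,c,r,lo,hi in [('cond',(613,-178),90,42,55),('batt',(540,-189),35,20,36),('charger',(642,-4),90,7,16),('batt2',(540,-189),35,20,36)]:
    try:P=band(C,c,r,lo,hi);print(l,len(P),*rect(P),np.median(P,0))
    except Exception as e:print(l,e)
E
```

```text
3.35 [ 530.8 -193.7  174. ] [1.7997e+02 3.0000e-02 7.0800e+00] [-0.1  0.1  0.3] 91.21121546516918
cond 12076 [ 620.1 -184.5] [110.6 100.7] 7.5 [ 615.5964077  -184.47089402]
batt 1382 [ 545.9 -194.6] [33.6 39.7] 7.2 [ 546.40867558 -194.49017145]
charger 1444 [640.6  -7.1] [ 66. 117.] 84.1 [641.20102403 -11.57015196]
batt2 1382 [ 545.9 -194.6] [33.6 39.7] 7.2 [ 546.40867558 -194.49017145]
```

View pics/w1.png

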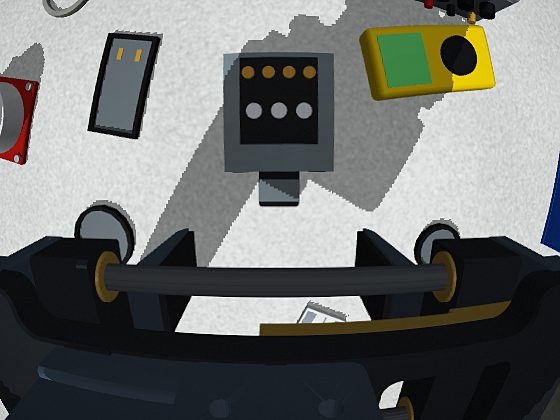

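```bash
python3 - <<'E'
from m import *
C=np.load('pics/w1.npy');T=np.array([530.8,-193.7,174.]);A=R.from_euler('xyz',[180,0,7.08],degrees=True).as_matrix()
D=(C-T)@A   # tool frame
for s in (1,-1):
    m=(s*D[...,1]>35)&(s*D[...,1]<70)&(abs(D[...,0])<25)&(D[...,2]>-60)&(D[...,2]<8)
    P=D[m];print(s,len(P),P.min(0).round(1),P.max(0).round(1),np.percentile(s*P[:,1],[1,5,50]).round(1))
print((np.array([545.9,-194.6,30])-T)@A)
E
```

```text
1 2127 [-17.   44.1 -60. ] [17.8 57.   0.6] [44.3 44.5 45.3]
-1 2349 [-17.3 -58.7 -60. ] [ 17.6 -45.5   0.7] [46.1 46.2 47. ]
[ 14.87393327   2.75428923 144.        ]
```

move_arm:
  plan:
    - [[1.4, -0.2, -4], 0.2, 0.2]
    - [[0, 0, -4.5], 0, 0.3]
    - [[0, 0, -4.5], 0, 0.4]
    - [[0, 0, -2.5], 0, 0.4]
    - [[0, 0, -1], 0, 0.4]
  squeeze: 30

```text
time_s: 3.85
ee_pos: [542.5, -196.2, 6.4]
ee_rot: [-179.9, 0.3, 7.1]
force: [-1.7, 0.2, -0.2]
gripper_width: 55.7
gripper_force: 0.0
```

move_arm:
  plan:
    - [[0, 0, 0], 0, 0.5]
    - [[0, 0, 0], 0, 0.6]
    - [[0, 0, 0], 0, 0.7]
    - [[0, 0, 0], 0, 0.8]
    - [[0, 0, 0], 0, 0.9]

```text
time_s: 4.35
ee_pos: [545.9, -196.0, 10.5]
ee_rot: [179.9, -0.1, 7.3]
force: [-1.6, -1.1, 4.0]
gripper_width: 40.1
gripper_force: 30.0
```

move_arm:
  plan:
    - [[0, 0, 0], 0, 1]
    - [[0, 0, 0], 0, 1]

```text
time_s: 4.55
ee_pos: [545.9, -196.0, 10.5]
ee_rot: [179.9, -0.1, 7.3]
force: [-1.4, -1.5, 6.3]
gripper_width: 39.9
gripper_force: 30.0
```

move_arm:
  plan:
    - [[-1, -0.13, 0.1], 0, 1]
    - [[-2, -0.25, 0], 0, 1]
    - [[-2, -0.25, 0], 0, 1]
    - [[-2, -0.25, 0], 0, 1]
    - [[-1, -0.12, 0], 0, 1]

```text
time_s: 5.05
ee_pos: [464.2, -205.5, 10.5]
ee_rot: [180.0, -0.1, 7.2]
force: [2.3, 0.1, 0.4]
gripper_width: 39.8
gripper_force: 30.0
```

```bash
python3 - <<'E'
from m import *
p,C=wrist('w2')
for l,c,r,lo,hi in [('batt',(500,-200),65,22,36)]:
    P=band(C,c,r,lo,hi);print(l,len(P),*rect(P),np.median(P,0))
E
```

```text
5.1 [ 462.9 -205.5   10.5] [1.7999e+02 3.0000e-02 7.2300e+00] [-3.9 -2.6  4.8] 40.09053614602909
batt 12263 [ 500.9 -200.8] [71.4 59.9] 7.5 [ 501.65678805 -200.20881696]
```

View pics/w2.png

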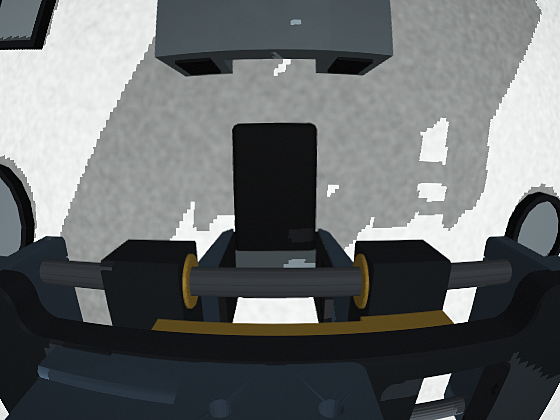

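The battery is out of the slot: its far end is at row 124 and the conditioner face at row 65. I'll regrip it at its centre.

```bash
python3 - <<'E'
from m import *
C=np.load('pics/w2.npy')
T=np.array([462.9,-205.5,10.5]);A=R.from_euler('xyz',[180,0,7.23],degrees=True).as_matrix();D=(C-T)@A
for r in range(118,136,2):print(r,D[r,275].round(1))
print(D[200,[228,232,236,240,275,305,311,315,319]].round(1))
E
```

```text
118 [77.5 -0.1  9.1]
120 [76.5 -0.1  9.9]
122 [75.4 -0.1 10.3]
124 [ 73.2  -0.1 -19.1]
126 [ 72.2  -0.1 -19.7]
128 [ 71.3  -0.1 -20.3]
130 [ 70.3  -0.1 -20.1]
132 [ 69.4  -0.1 -20.4]
134 [ 68.5  -0.1 -19.6]
[[ 31.7 -26.8   9.1]
 [ 31.5 -24.7  10. ]
 [ 37.2 -18.8 -18.8]
 [ 37.4 -16.8 -19.6]
 [ 37.3  -0.1 -19.4]
 [ 37.3  14.3 -19.2]
 [ 37.4  17.1 -19.8]
 [ 36.9  19.3 -17.2]
 [ 31.6  25.    9.7]]
```

move_arm:
  plan:
    - [[0, 0, 0], 0, 0.3]
    - [[0, 0, 0], 0, 0.2]
    - [[1, 0.13, 0], 0, 0.2]
    - [[1.7, 0.2, 0], 0, 0.2]
    - [[0, 0, 0], 0, 0.2]

```text
time_s: 5.6
ee_pos: [495.2, -202.3, 10.0]
ee_rot: [179.9, -0.2, 7.3]
force: [0.2, -0.1, 0.0]
gripper_width: 72.6
gripper_force: 0.0
```

move_arm:
  plan:
    - [[0, 0, 0], 0, 0.6]
    - [[0, 0, 0], 0, 0.8]
    - [[0, 0, 0], 0, 1]
    - [[0, 0, 0], 0, 1]
    - [[0, 0, 0], 0, 1]

```text
time_s: 6.1
ee_pos: [491.7, -202.1, 10.0]
ee_rot: [-180.0, 0.0, 7.2]
force: [-0.8, -0.0, 0.1]
gripper_width: 39.9
gripper_force: 30.0
```

move_arm:
  plan:
    - [[0, 0, 2], 0, 1]
    - [[0, 0, 4], 0, 1]
    - [[0, 1.5, 3], -4.4, 1]
    - [[1, 4, 0], -4.4, 1]
    - [[1, 4, 0], -4.4, 1]

```text
time_s: 6.6
ee_pos: [512.3, -106.8, 101.0]
ee_rot: [180.0, -0.1, -6.3]
force: [-0.0, -0.7, -2.0]
gripper_width: 39.9
gripper_force: 30.0
```

move_arm:
  plan:
    - [[1, 4, 0], 0, 1]
    - [[1, 4, 0], 0, 1]
    - [[1, 2, 0], 0, 1]
    - [[0, 0, 0], 0, 1]
    - [[0, 0, 0], 0, 1]

```text
time_s: 7.1
ee_pos: [541.4, -7.1, 99.5]
ee_rot: [180.0, 0.1, -5.9]
force: [0.1, -0.7, -2.3]
gripper_width: 40.0
gripper_force: 30.0
```

```bash
python3 - <<'E'
from m import *
p,C=wrist('w3')
g=p['frame'].max(2)
for l,c,r,lo,hi in [('charger',(641,-7),72,7,16),('mnest',(460,12),52,7,16)]:
  for nm,m0 in(('h',(C[...,2]>lo)&(C[...,2]<hi)),('d',(g<45)&(C[...,2]<25))):
    m=m0&(np.hypot(C[...,0]-c[0],C[...,1]-c[1])<r)
    P=C[m][:,:2]
    if len(P)>5:print(l,nm,len(P),*rect(P))
d=env.landmark_of(p,'charger');print(d)
s=env.state();T=s['ee_pos'];A=R.from_euler('xyz',s['ee_rot'],degrees=True).as_matrix();D=(C-T)@A
print('batt',[D[r,280].round(0).tolist() for r in range(60,240,12)])
E
```

```text
7.15 [541.2  -7.6  99.5] [ 1.7996e+02  9.0000e-02 -5.9400e+00] [ 0.3 -0.5 -2.7] 40.14964896151776
charger h 2717 [641.1  -6.5] [ 64.6 116.4] 83.9
charger d 2649 [640.8  -6.6] [ 63.6 115.7] 83.9
mnest d 10 [442.2  42. ] [5.9 0.9] 31.2
[{'point': [259.3, 95.6], 'score': 0.77}]
batt [[129.0, 3.0, 93.0], [119.0, 3.0, 95.0], [109.0, 3.0, 95.0], [99.0, 3.0, 95.0], [89.0, 3.0, 95.0], [79.0, 3.0, 95.0], [69.0, 3.0, 94.0], [60.0, 3.0, 96.0], [50.0, 3.0, 96.0], [39.0, 3.0, 100.0], [43.0, 2.0, -4.0], [40.0, 1.0, -20.0], [34.0, 1.0, -21.0], [29.0, 1.0, -21.0], [22.0, 1.0, -20.0]]
```

View pics/w3.png

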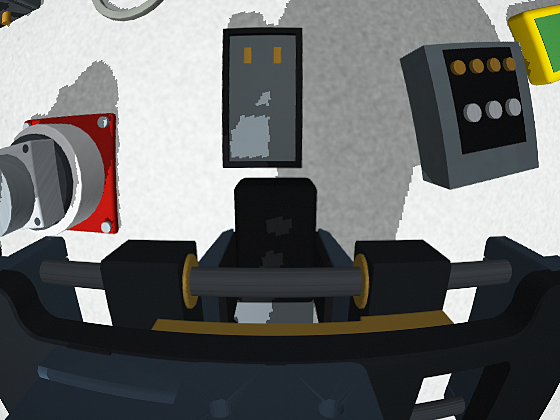

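move_arm:
  plan:
    - [[3, 0, 0], 0, 1]
    - [[4, 0, 0], 0, 1]
    - [[2.9, 0, -1], 0, 1]
    - [[0, 0, -4], 0, 1]
    - [[0, 0, -2], 0, 1]

```text
time_s: 7.7
ee_pos: [639.7, -8.7, 27.0]
ee_rot: [180.0, 0.2, -6.1]
force: [-1.0, 0.9, -2.9]
gripper_width: 39.9
gripper_force: 30.0
```

move_arm:
  plan:
    - [[0, 0, -0.7], 0, 1]
    - [[0, 0, -0.5], 0, 1]
    - [[0, 0, -0.3], 0, 1]
    - [[0, 0, 0], 0, 1]

```text
time_s: 8.1
ee_pos: [641.5, -7.4, 15.9]
ee_rot: [180.0, -0.1, -6.0]
force: [-1.4, -0.2, -2.7]
gripper_width: 39.7
gripper_force: 30.0
```

move_arm:
  plan:
    - [[0, 0, -0.1], 0, 1]
    - [[0, 0, -0.1], 0, 1]
    - [[0, 0, 0], 0, 1]

```text
time_s: 8.4
ee_pos: [641.6, -7.1, 14.0]
ee_rot: [180.0, -0.1, -5.9]
force: [0.5, -1.1, 1.4]
gripper_width: 39.7
gripper_force: 30.0
```

move_arm:
  plan:
    - [[0, 0, 0], 0, 0.3]
    - [[0, 0, 0], 0, 0]
    - [[0, 0, 0.5], 0, 0]
    - [[0, 0, 3], 0, 0]
    - [[-1, 0, 4.5], 0, 0]

```text
time_s: 8.9
ee_pos: [630.0, -7.1, 91.5]
ee_rot: [180.0, 0.3, -5.9]
force: [0.4, -0.2, -0.1]
gripper_width: 77.1
gripper_force: 0.0
```

move_arm:
  plan:
    - [[-2, 0, 4], 0, 0]
    - [[-3, 1, 4], 0, 0]
    - [[-3, 3, 2], 2, 0]
    - [[-2, 4, 2], 0, 0]
    - [[0, 4, 1], 0, 0]

```text
time_s: 9.4
ee_pos: [529.8, 113.4, 225.3]
ee_rot: [-180.0, -0.2, -4.0]
force: [2.0, 0.1, -0.3]
gripper_width: 91.4
gripper_force: 0.0
```

move_arm:
  plan:
    - [[0, 4, 0], 0, 0]
    - [[0, 3.3, 0], 0, 0]
    - [[0, 0, 0], 0, 0]
    - [[0, 0, 0], 0, 0]

```text
time_s: 9.8
ee_pos: [531.4, 185.9, 222.3]
ee_rot: [180.0, 0.0, -3.9]
force: [0.1, -0.2, 0.1]
gripper_width: 91.1
gripper_force: 0.0
```

```bash
cat > st.py <<'E'
from m import *
import sys
p,C=wrist(sys.argv[1])
for l,c,r,lo,hi in [('batt',(641,-7),80,28,40),('block',(600,186),60,84,95),('mass',(600,186),60,111,121),('sens',(600,186),60,134,145),('conn',(600,186),30,146,154),('foot',(600,186),90,3,30),('plat',(600,186),60,55,65)]:
    try:P=band(C,c,r,lo,hi);print(l,len(P),*rect(P),np.round(np.median(P,0),1))
    except Exception as e:print(l,e)
E
python3 st.py w4
```

```text
9.85 [531.5 185.2 222.3] [179.95   0.    -3.93] [-0.3 -0.3 -0.4] 91.03632357899552
batt 2212 [639.9  -6.5] [42.7 90.4] 84.2 [638.5  -4.4]
block 937 [602.  183.7] [62. 62.] 88.4 [622.1 204.8]
mass 1681 [599.9 181.4] [54.5 55. ] 85.7 [600.1 176.4]
sens 1421 [599.8 183.3] [35.  34.5] 86.5 [600.  183.7]
conn 201 [599.4 183.3] [11.2 11.3] 86.1 [599.7 183.3]
foot 1637 [601.9 185.8] [110.6 110.8] 81.0 [568.5 152.6]
plat 247 [603.1 221.3] [ 8.3 45.2] 89.9 [603.6 220.5]
```

View pics/w4.png

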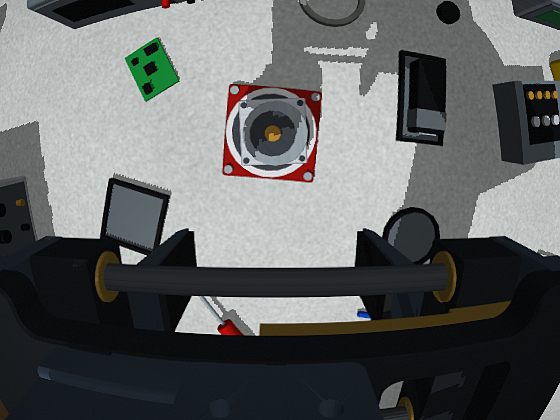

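Battery is flat in the charger at (640, -6.5). The stack's sensor is at pixel (272,132), at (599.8, 183) in the world. Now I'll pick up the sensor.

move_arm:
  plan:
    - [[3.5, -0.3, -1], 0, 0.2]
    - [[3.3, 0, -2], 0, 0.2]
    - [[0, 0, -4], 0, 0.3]
    - [[0, 0, -2], 0, 0.3]
    - [[0, 0, -0.7], 0, 0.3]
  squeeze: 20

```text
time_s: 10.35
ee_pos: [598.3, 180.4, 122.3]
ee_rot: [179.9, 0.3, -4.1]
force: [-0.6, 0.4, 0.8]
gripper_width: 63.8
gripper_force: 0.0
```

move_arm:
  plan:
    - [[0, 0, 0], 0, 0.35]
    - [[0, 0, 0], 0, 0.4]
    - [[0, 0, 0], 0, 0.45]
    - [[0, 0, 0], 0, 0.5]
    - [[0, 0, 0], 0, 0.55]

```text
time_s: 10.85
ee_pos: [599.9, 182.8, 126.1]
ee_rot: [-180.0, -0.1, -3.9]
force: [-0.2, -0.4, 0.6]
gripper_width: 42.3
gripper_force: 0.0
```

move_arm:
  plan:
    - [[0, 0, 0], 0, 0.6]
    - [[0, 0, 0], 0, 0.65]
    - [[0, 0, 0], 0, 0.7]
    - [[0, 0, 0], 0, 0.8]
    - [[0, 0, 0], 0, 0.8]

```text
time_s: 11.35
ee_pos: [599.8, 183.0, 125.6]
ee_rot: [-180.0, -0.0, -3.9]
force: [-1.4, 1.1, 4.1]
gripper_width: 35.1
gripper_force: 20.0
```

move_arm:
  plan:
    - [[0, 0, 1], 0, 0.8]
    - [[0, 0, 3], 0, 0.8]
    - [[0, -1.5, 1.5], 0, 0.8]
    - [[-1, -3, 0], 0, 0.8]
    - [[-1.5, -4.5, 0], 0, 0.8]

```text
time_s: 11.85
ee_pos: [575.2, 92.0, 180.8]
ee_rot: [180.0, -0.1, -3.8]
force: [0.8, -1.2, -0.7]
gripper_width: 35.3
gripper_force: 20.0
```

move_arm:
  plan:
    - [[-1.5, -4.5, 0], 0, 0.8]
    - [[-1.5, -4.5, 0], 0, 0.8]
    - [[-1.5, -4.5, 0], 0, 0.8]
    - [[-1.5, -4.5, 0], 0, 0.8]
    - [[-1.5, -4.5, 0], 0, 0.8]

```text
time_s: 12.35
ee_pos: [498.1, -135.0, 180.5]
ee_rot: [179.9, -0.0, -4.0]
force: [1.4, 0.1, -1.2]
gripper_width: 35.2
gripper_force: 20.0
```

move_arm:
  plan:
    - [[-1.5, -4.5, 0], 0, 0.8]
    - [[-1.5, -4.5, 0], 0, 0.8]
    - [[-1.5, -4.5, 0], 0, 0.8]
    - [[-1.5, -4.5, 0], 0, 0.8]
    - [[-1.5, -4.5, -1], 0, 0.8]

```text
time_s: 12.85
ee_pos: [423.4, -360.5, 171.6]
ee_rot: [179.8, -0.1, -4.0]
force: [1.1, -0.9, -1.7]
gripper_width: 35.3
gripper_force: 20.0
```

move_arm:
  plan:
    - [[0, -3, -2], 0, 0.8]
    - [[0, -0.7, -2], 0, 0.8]
    - [[0, 0, 0], 0, 0.8]
    - [[0, 0, 0], 0, 0.8]

```text
time_s: 13.25
ee_pos: [423.8, -394.3, 130.3]
ee_rot: [-180.0, 0.1, -4.0]
force: [0.5, 0.4, 0.3]
gripper_width: 35.4
gripper_force: 20.0
```

```bash
cat > nest.py <<'E'
from m import *
import sys
p,C=wrist(sys.argv[1]);l=sys.argv[2];c=eval(sys.argv[3]);r=float(sys.argv[4])
g=p['frame'].max(2)
for nm,m0 in(('h',(C[...,2]>7.5)&(C[...,2]<16)),('d',(g<45)&(C[...,2]<25))):
    P=C[m0&(np.hypot(C[...,0]-c[0],C[...,1]-c[1])<r)][:,:2].astype(np.float32)
    if len(P)>9:print(nm,len(P),*rect(P),np.round(cv2.minEnclosingCircle(P.reshape(-1,1,2))[0],1))
d=env.landmark_of(p,l)
for k in d[:2]:print(k,C[int(k['point'][1]),int(k['point'][0])].round(1))
E
python3 nest.py w5 sensor_nest '(498,-394)' 40
```

```text
13.3 [ 424.5 -394.3  131.1] [ 1.7997e+02 -3.0000e-02 -3.9400e+00] [-0.1  0.5 -0.5] 35.525270532126264
h 1180 [ 496.2 -396. ] [61.5 61.3] 86.1 [ 496.1 -395.9]
d 1201 [ 496.2 -395.9] [61.5 61.3] 86.4 [ 496.6 -396.3]
{'point': [271.3, 132.0], 'score': 0.76} [ 493.5 -395.3    5.7]
```

View pics/w5.png

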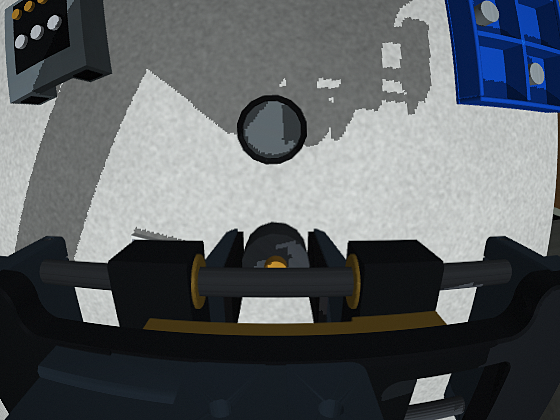

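move_arm:
  plan:
    - [[3.2, -0.2, -0.5], 0, 0.8]
    - [[4, 0, -1], 0, 0.8]
    - [[0, 0, -4], 0, 0.8]
    - [[0, 0, -3], 0, 0.8]
    - [[0, 0, -1.5], 0, 0.8]

```text
time_s: 13.85
ee_pos: [496.3, -394.5, 28.6]
ee_rot: [-179.9, 0.1, -3.8]
force: [0.2, 0.1, -0.7]
gripper_width: 34.9
gripper_force: 20.0
```

move_arm:
  plan:
    - [[0, 0, -0.8], 0, 0.8]
    - [[0, 0, -0.4], 0, 0.8]
    - [[0, 0, 0], 0, 0.8]

```text
time_s: 14.15
ee_pos: [497.2, -396.4, 19.1]
ee_rot: [179.9, -0.1, -3.9]
force: [-0.1, 0.7, -1.0]
gripper_width: 35.2
gripper_force: 20.0
```

move_arm:
  plan:
    - [[0, 0, -0.2], 0, 0.8]
    - [[0, 0, -0.1], 0, 0.8]
    - [[0, 0, 0], 0, 0.8]

```text
time_s: 14.45
ee_pos: [496.8, -396.5, 15.7]
ee_rot: [180.0, -0.0, -3.9]
force: [-0.0, -0.7, -1.4]
gripper_width: 35.3
gripper_force: 20.0
```

move_arm:
  plan:
    - [[0, 0, -0.1], 0, 0.8]
    - [[0, 0, -0.1], 0, 0.8]
    - [[0, 0, 0], 0, 0.8]
    - [[0, 0, 0], 0, 0.8]

```text
time_s: 14.85
ee_pos: [496.7, -396.5, 13.6]
ee_rot: [180.0, -0.0, -3.9]
force: [-0.9, -0.4, 3.0]
gripper_width: 35.5
gripper_force: 20.0
```

move_arm:
  plan:
    - [[0, 0, 0], 0, 0.5]
    - [[0, 0, 0], 0, 0.2]
    - [[0, 0, 0], 0, 0]
    - [[0, 0, 1], 0, 0]
    - [[0, 0, 4], 0, 0]

```text
time_s: 15.35
ee_pos: [494.1, -394.3, 60.0]
ee_rot: [-179.7, 0.5, -3.9]
force: [-0.0, 0.8, 0.1]
gripper_width: 72.3
gripper_force: 0.0
```

move_arm:
  plan:
    - [[-2, 0, 4], 0, 0]
    - [[-3, 1, 4], 0, 0]
    - [[0, 4, 2], 0, 0]
    - [[0, 4.5, 1], 0, 0]
    - [[1, 4.5, 0], 0, 0]

```text
time_s: 15.85
ee_pos: [457.1, -256.0, 175.3]
ee_rot: [179.9, -0.2, -4.1]
force: [1.2, 1.0, 0.1]
gripper_width: 90.6
gripper_force: 0.0
```

move_arm:
  plan:
    - [[1, 4.5, 0], 0, 0]
    - [[1, 4.5, 0], 0, 0]
    - [[1, 4.5, 0], 0, 0]
    - [[1, 4.5, 0], 0, 0]
    - [[1, 4.5, 0], 0, 0]

```text
time_s: 16.35
ee_pos: [507.4, -29.7, 173.4]
ee_rot: [180.0, -0.1, -4.0]
force: [1.2, -0.3, -0.7]
gripper_width: 91.3
gripper_force: 0.0
```

move_arm:
  plan:
    - [[1, 4.5, 0], 0, 0]
    - [[1, 4.5, 0], 0, 0]
    - [[0.5, 4.5, 0], 0, 0]
    - [[0, 4.5, 0], 0, 0]
    - [[0, 3.4, 0], 0, 0]

```text
time_s: 16.85
ee_pos: [532.1, 185.2, 173.2]
ee_rot: [-180.0, -0.1, -3.9]
force: [0.4, 0.9, -0.3]
gripper_width: 91.2
gripper_force: 0.0
```

move_arm:
  plan:
    - [[0, 0, 0], 0, 0]
    - [[0, 0, 0], 0, 0]

```text
time_s: 17.05
ee_pos: [532.0, 182.9, 172.8]
ee_rot: [180.0, -0.0, -3.8]
force: [-0.4, -0.8, 0.5]
gripper_width: 91.3
gripper_force: 0.0
```

```bash
python3 st.py w6; python3 - <<'E'
from m import *
p=env.grab_frame('top');C=cloud(p);cv2.imwrite('pics/top1.png',cv2.resize(p['frame'][150:270,280:480,::-1],None,fx=3,fy=3))
for l,c,r,lo,hi in [('sens',(497,-395),40,22,32),('batt',(641,-5),60,28,40)]:
    P=band(C,c,r,lo,hi);print(l,len(P),*rect(P))
E
```

```text
17.1 [532.1 182.1 172.8] [ 1.7997e+02 -1.0000e-02 -3.9200e+00] [ 0.1 -0.3  0.3] 91.20591601411161
batt 2750 [640.1  -6.6] [42.3 90.5] 84.3 [638.4  -3.9]
block 1175 [602.2 183.6] [62.6 62.3] 88.3 [623.4 204.7]
mass 4868 [600.3 181.7] [55.4 54.9] 60.8 [600.2 181.4]
sens attempt to get argmax of an empty sequence
conn attempt to get argmax of an empty sequence
foot 1902 [601.6 186.1] [110.7 110. ] 81.1 [567.7 151.1]
plat 276 [603.5 221.9] [ 7.5 41.4] 88.4 [602.4 221.1]
sens 131 [ 498.5 -392. ] [34.4 34.2] 60.4
batt 492 [641.2  -2.8] [40.1 91.3] 84.0
```

View pics/top1.png

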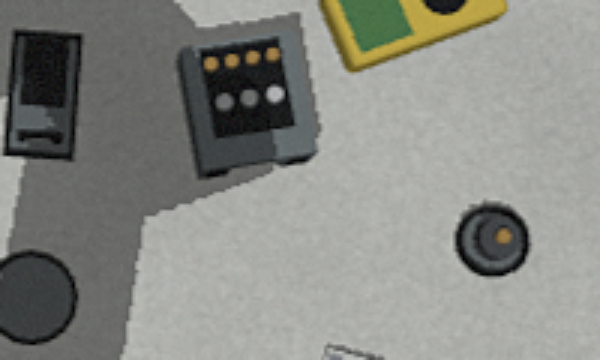

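Sensor (crop 492,238) is seated in its nest and the battery (45,95) in the charger. Next is the disc.

move_arm:
  plan:
    - [[3.5, -0.1, 0], 0, 0.1]
    - [[3.3, 0, -1], 0, 0.1]
    - [[0, 0, -4], 0, 0.1]
    - [[0, 0, -1.8], 0, 0.1]
    - [[0, 0, -0.5], 0, 0.1]
  squeeze: 45

```text
time_s: 17.65
ee_pos: [598.8, 179.3, 96.8]
ee_rot: [179.9, 0.3, -4.1]
force: [-0.3, 0.3, -0.1]
gripper_width: 82.3
gripper_force: 0.0
```

move_arm:
  plan:
    - [[0, 0, 0], 0, 0.2]
    - [[0, 0, 0], 0, 0.25]
    - [[0, 0, 0], 0, 0.3]
    - [[0, 0, 0], 0, 0.35]
    - [[0, 0, 0], 0, 0.4]

```text
time_s: 18.15
ee_pos: [600.5, 181.5, 100.3]
ee_rot: [-180.0, -0.1, -3.9]
force: [-0.6, -0.5, 4.9]
gripper_width: 55.7
gripper_force: 14.0
```

move_arm:
  plan:
    - [[0, 0, 0], 0, 0.45]
    - [[0, 0, 0], 0, 0.5]
    - [[0, 0, 0], 0, 0.55]
    - [[0, 0, 0], 0, 0.6]

```text
time_s: 18.55
ee_pos: [600.5, 181.4, 100.3]
ee_rot: [180.0, -0.1, -3.9]
force: [-2.4, -1.0, 6.4]
gripper_width: 54.8
gripper_force: 45.0
```

move_arm:
  plan:
    - [[0, 0, 1], 0, 0.6]
    - [[0, 0, 3], 0, 0.6]
    - [[-1.5, -1.5, 0], 0, 0.6]
    - [[-3, -2.2, 0], 0, 0.6]
    - [[-3.5, -2.7, 0], 0, 0.6]

```text
time_s: 19.05
ee_pos: [519.3, 117.3, 138.6]
ee_rot: [180.0, 0.1, -3.9]
force: [-0.0, -0.8, -3.9]
gripper_width: 55.1
gripper_force: 45.0
```

move_arm:
  plan:
    - [[-3.5, -2.7, 0], 0, 0.6]
    - [[-3.5, -2.7, 0], 0, 0.6]
    - [[-3.5, -2.7, 0], 0, 0.6]
    - [[-2, -1.8, -0.5], 0, 0.6]
    - [[-1, -0.8, -0.5], 0, 0.6]

```text
time_s: 19.55
ee_pos: [382.2, 9.5, 128.9]
ee_rot: [180.0, 0.1, -4.0]
force: [-0.4, -1.2, -4.7]
gripper_width: 55.4
gripper_force: 45.0
```

move_arm:
  plan:
    - [[0, 0, 0], 0, 0.6]
    - [[0, 0, 0], 0, 0.6]

```text
time_s: 19.75
ee_pos: [386.5, 10.9, 129.6]
ee_rot: [-180.0, -0.1, -4.0]
force: [-0.2, 0.5, -4.9]
gripper_width: 54.8
gripper_force: 45.0
```

```bash
python3 nest.py w7 mass_nest '(460,11)' 50; python3 - <<'E'
from m import *
C=np.load('pics/w7.npy');s=env.state();T=s['ee_pos'];P=band(C,T[:2],45,T[2]+8,T[2]+22);print(T,len(P),*rect(P))
E
```

```text
19.8 [386.9  11.  129.7] [-1.7997e+02 -1.1000e-01 -3.9400e+00] [ 0.8 -0.5 -4.6] 54.798062358628044
h 1605 [457.8   9.2] [82.  82.3] 53.1 [457.9   9.4]
d 1599 [457.9   9.2] [81.2 81.5] 55.8 [458.4   8.6]
{'point': [272.9, 132.0], 'score': 0.85} [456.4   9.    4. ]
[386.88528115  11.08538375 129.70406188] 5248 [400.  10.] [74.7 28.5] 86.0
```

View pics/w7.png

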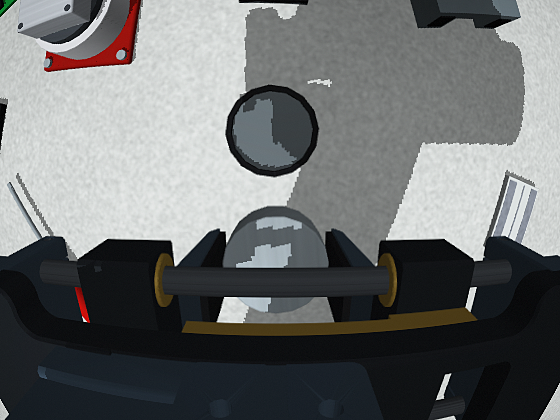

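Disc nest is at pixel (272,131), about (458, 9), and the disc is held upright.

move_arm:
  plan:
    - [[3.1, -0.2, -0.5], 0, 0.6]
    - [[4, 0, -1], 0, 0.6]
    - [[0, 0, -4], 0, 0.6]
    - [[0, 0, -3], 0, 0.6]
    - [[0, 0, -1.5], 0, 0.6]

```text
time_s: 20.35
ee_pos: [455.7, 9.3, 26.7]
ee_rot: [180.0, 0.3, -3.9]
force: [-1.0, 0.1, -5.1]
gripper_width: 55.0
gripper_force: 45.0
```

move_arm:
  plan:
    - [[0, 0, -0.8], 0, 0.6]
    - [[0, 0, -0.3], 0, 0.6]
    - [[0, 0, -0.1], 0, 0.6]
    - [[0, 0, -0.1], 0, 0.6]
    - [[0, 0, 0], 0, 0.6]

```text
time_s: 20.85
ee_pos: [456.9, 8.5, 17.1]
ee_rot: [-180.0, -0.1, -3.9]
force: [-0.3, -0.1, -4.4]
gripper_width: 54.7
gripper_force: 45.0
```

move_arm:
  plan:
    - [[0, 0, -0.1], 0, 0.6]
    - [[0, 0, -0.1], 0, 0.6]
    - [[0, 0, 0], 0, 0.6]
    - [[0, 0, 0], 0, 0.6]

```text
time_s: 21.25
ee_pos: [456.2, 8.4, 14.5]
ee_rot: [180.0, -0.0, -4.0]
force: [0.4, -0.4, -5.5]
gripper_width: 55.1
gripper_force: 45.0
```

move_arm:
  plan:
    - [[0, 0, -0.1], 0, 0.6]
    - [[0, 0, 0], 0, 0.6]
    - [[0, 0, 0], 0, 0.6]

```text
time_s: 21.55
ee_pos: [456.3, 8.5, 14.3]
ee_rot: [180.0, -0.0, -3.9]
force: [-2.7, 0.8, 4.7]
gripper_width: 55.2
gripper_force: 45.0
```

move_arm:
  plan:
    - [[0, 0, 0], 0, 0.3]
    - [[0, 0, 0], 0, 0]
    - [[0, 0, 0], 0, 0]
    - [[0, 0, 1], 0, 0]
    - [[0, 0, 4], 0, 0]

```text
time_s: 22.05
ee_pos: [453.4, 8.5, 61.7]
ee_rot: [180.0, 0.5, -3.9]
force: [0.7, 0.2, -0.1]
gripper_width: 90.0
gripper_force: 0.0
```

move_arm:
  plan:
    - [[0, 0, 4], 8.4, 0]
    - [[1.5, 1, 3.5], 8.4, 0]
    - [[1.5, 1, 0], 8.4, 0]
    - [[1.5, 1, 0], 8.4, 0]
    - [[1.5, 1, 0], 8.4, 0]

```text
time_s: 22.55
ee_pos: [517.0, 48.9, 139.7]
ee_rot: [179.9, -0.1, 38.4]
force: [1.2, 0.8, -1.6]
gripper_width: 90.9
gripper_force: 0.0
```

move_arm:
  plan:
    - [[1.5, 1, 0], 8.4, 0]
    - [[1.5, 1, 0], 8.4, 0]
    - [[1.5, 1, 0], 8.4, 0]
    - [[1.5, 1, 0], 8.4, 0]
    - [[1.5, 1, 0], 8.4, 0]

```text
time_s: 23.05
ee_pos: [591.8, 98.9, 139.1]
ee_rot: [180.0, -0.0, 80.4]
force: [-0.5, 0.2, -0.4]
gripper_width: 90.8
gripper_force: 0.0
```

move_arm:
  plan:
    - [[1, 1, 0], 7.6, 0]
    - [[0, 0, 0], 0, 0]
    - [[0, 0, 0], 0, 0]

```text
time_s: 23.35
ee_pos: [600.7, 108.3, 138.6]
ee_rot: [-180.0, 0.0, 87.5]
force: [0.4, 0.4, -0.5]
gripper_width: 91.3
gripper_force: 0.0
```

```bash
python3 st.py w8; python3 - <<'E'
from m import *
p=env.grab_frame('top');C=cloud(p)
P=band(C,(458,9),45,25,35);print('mass',len(P),*rect(P),C[C[...,2]<40][:0])
E
```

```text
23.4 [600.5 108.1 138.6] [-1.7996e+02  2.0000e-02  8.7520e+01] [-0.   0.1 -0.1] 91.0894936296022
batt 1567 [641.2   5.4] [21.2 88.9] 87.7 [637.1   6.3]
block 8198 [602.  183.4] [62.2 62.4] 88.2 [602.2 183.4]
mass attempt to get argmax of an empty sequence
sens attempt to get argmax of an empty sequence
conn attempt to get argmax of an empty sequence
foot 1519 [597.1 154.7] [ 49.7 110.8] 82.6 [603.  141.2]
plat 302 [603.  222.6] [ 6.5 40.1] 88.8 [602.8 221.8]
mass 354 [457.3  12.7] [54.3 53.2] 61.8 []
```

View pics/w8.png

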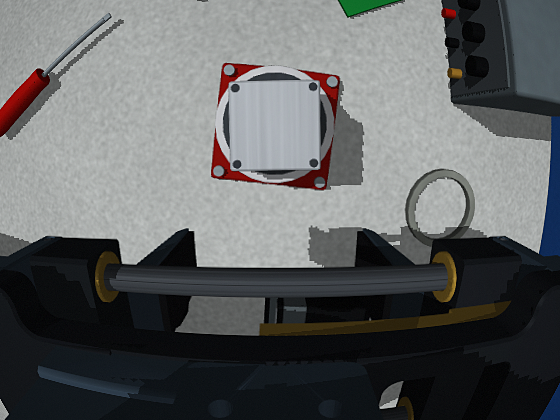

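```bash
python3 - <<'E'
from m import *
C=np.vstack([np.load('pics/w8.npy').reshape(-1,3),np.load('pics/side0.npy').reshape(-1,3),np.load('pics/top0.npy').reshape(-1,3)])
m=(C[:,0]>655)&(C[:,0]<800)&(C[:,1]>120)&(C[:,1]<330)&(C[:,2]>25);P=C[m];print(len(P),P.min(0),P.max(0))
E
```

```text
19679 [655.00573476 120.00353989  25.03880284] [799.99733499 329.98984018 261.57747731]
```

move_arm:
  plan:
    - [[0.2, 3.5, 0], 0.6, 0]
    - [[0, 4, 0], 0, 0]
    - [[0, 0, -3], 0, 0]
    - [[0, 0, 0], 0, 0]

```text
time_s: 23.85
ee_pos: [600.0, 183.1, 105.4]
ee_rot: [-179.6, 0.2, 88.3]
force: [-0.7, 0.1, 0.3]
gripper_width: 91.1
gripper_force: 0.0
```

```bash
python3 - <<'E'
from m import *
C=np.load('pics/top0.npy').reshape(-1,3)
m=(C[:,0]>660)&(C[:,1]>80)&(C[:,1]<330)&(C[:,2]>25);P=C[m];print(len(P),P.min(0),P.max(0))
C=np.load('pics/side0.npy').reshape(-1,3)
m=(C[:,0]>660)&(C[:,0]<820)&(C[:,1]>80)&(C[:,1]<330)&(C[:,2]>25)&(C[:,2]<200);P=C[m];print(len(P),P.min(0) if len(P) else '',P.max(0))
E
```

```text
3463 [767.6537146  212.61259115  25.05996685] [945.72826664 329.96088337 117.16892061]
2474 [766.58451916 211.56144604  25.04154341] [819.89158044 329.98984018 112.40468953]
```

move_arm:
  plan:
    - [[0, 0, -2.5], 0, 0.1]
    - [[0, 0, -1.3], 0, 0.15]
    - [[0, 0, 0], 0, 0.2]
    - [[0, 0, 0], 0, 0.25]
    - [[0, 0, 0], 0, 0.3]
  squeeze: 40

```text
time_s: 24.35
ee_pos: [604.0, 183.3, 71.7]
ee_rot: [179.9, -0.0, 88.2]
force: [-0.5, -0.1, 0.9]
gripper_width: 64.3
gripper_force: 0.0
```

move_arm:
  plan:
    - [[0, 0, 0], 0, 0.35]
    - [[0, 0, 0], 0, 0.4]
    - [[0, 0, 0], 0, 0.45]
    - [[0, 0, 0], 0, 0.5]

```text
time_s: 24.75
ee_pos: [603.7, 183.5, 71.7]
ee_rot: [179.9, -0.0, 88.2]
force: [-0.6, -0.4, 5.5]
gripper_width: 61.6
gripper_force: 40.0
```

move_arm:
  plan:
    - [[0, 0, 1], 0, 0.5]
    - [[0, 0, 3], 0, 0.5]
    - [[-1, 1, 2], -4, 0.5]
    - [[-2, 2, 0], -5, 0.5]
    - [[-3, 3, 0], -5, 0.5]

```text
time_s: 25.25
ee_pos: [544.0, 243.2, 131.1]
ee_rot: [179.9, -0.1, 73.9]
force: [-0.4, 0.4, -4.5]
gripper_width: 61.5
gripper_force: 40.0
```

move_arm:
  plan:
    - [[-3, 3, 0], -5.4, 0.5]
    - [[-2, 2.5, 0], 0, 0.5]
    - [[-0.8, 1, 0], 0, 0.5]
    - [[0, 0, 0], 0, 0.5]
    - [[0, 0, 0], 0, 0.5]

```text
time_s: 25.75
ee_pos: [485.8, 308.0, 130.4]
ee_rot: [180.0, 0.0, 68.9]
force: [0.4, -0.8, -4.2]
gripper_width: 61.7
gripper_force: 40.0
```

```bash
python3 nest.py w9 block_nest '(512,377)' 66; python3 - <<'E'
from m import *
C=np.load('pics/w9.npy');s=env.state();T=s['ee_pos'];P=band(C,T[:2],48,T[2]+12,T[2]+23);print(T,s['ee_rot'],len(P),*rect(P))
E
```

```text
25.8 [486.1 307.6 130.3] [1.7996e+02 3.0000e-02 6.8820e+01] [ 0.7 -0.4 -3.9] 61.68998069500675
h 2106 [510.7 375.6] [86.4 86.6] 68.4 [510.7 375.3]
d 2067 [510.9 375.9] [85.1 85.1] 68.8 [511. 376.]
{'point': [273.8, 129.3], 'score': 0.75} [509.3 377.5   5. ]
[486.18191713 307.47825252 130.31184019] [1.79966695e+02 1.87895633e-02 6.87810376e+01] 7479 [490.8 323.5] [29.8 81.8] 68.9
```

View pics/w9.png

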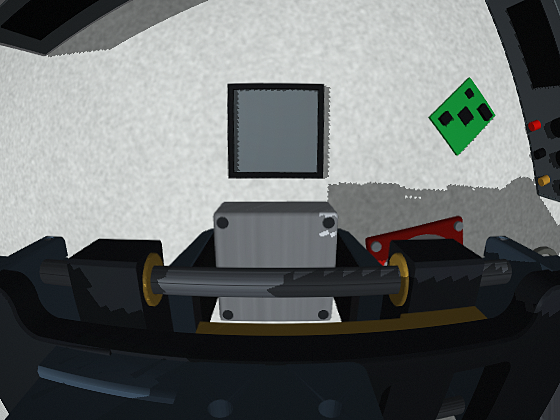

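Square nest is at pixel (276,131), about (511, 376), aligned with the block. Lowering.

move_arm:
  plan:
    - [[1.2, 3.3, -0.5], 0, 0.5]
    - [[1.3, 3.5, -1], 0, 0.5]
    - [[0, 0, -4], 0, 0.5]
    - [[0, 0, -3], 0, 0.5]
    - [[0, 0, -1.5], 0, 0.5]

```text
time_s: 26.35
ee_pos: [509.6, 374.3, 26.8]
ee_rot: [-179.8, 0.3, 68.8]
force: [0.2, -0.8, -3.7]
gripper_width: 61.6
gripper_force: 40.0
```

move_arm:
  plan:
    - [[0, 0, -0.7], 0, 0.5]
    - [[0, 0, -0.3], 0, 0.5]
    - [[0, 0, -0.1], 0, 0.5]
    - [[0, 0, -0.1], 0, 0.5]
    - [[0, 0, 0], 0, 0.5]

```text
time_s: 26.85
ee_pos: [510.8, 376.7, 19.4]
ee_rot: [179.9, -0.1, 68.8]
force: [0.9, -0.2, -2.7]
gripper_width: 61.7
gripper_force: 40.0
```

move_arm:
  plan:
    - [[0, 0, -0.1], 0, 0.5]
    - [[0, 0, 0], 0, 0.5]
    - [[0, 0, 0], 0, 0.5]

```text
time_s: 27.15
ee_pos: [510.2, 376.5, 17.6]
ee_rot: [180.0, -0.0, 68.9]
force: [0.1, 0.2, -3.0]
gripper_width: 61.6
gripper_force: 40.0
```

move_arm:
  plan:
    - [[0, 0, -0.1], 0, 0.5]
    - [[0, 0, -0.1], 0, 0.5]
    - [[0, 0, 0], 0, 0.5]
    - [[0, 0, 0], 0, 0.5]

```text
time_s: 27.55
ee_pos: [510.3, 376.6, 15.7]
ee_rot: [180.0, -0.0, 68.9]
force: [-0.6, -0.6, 0.4]
gripper_width: 62.1
gripper_force: 40.0
```

Contact. Releasing and retreating upward, then I'll check.

move_arm:
  plan:
    - [[0, 0, 0], 0, 0.3]
    - [[0, 0, 0], 0, 0.1]
    - [[0, 0, 0], 0, 0]
    - [[0, 0, 1], 0, 0]
    - [[0, 0, 4], 0, 0]

```text
time_s: 28.05
ee_pos: [507.7, 374.6, 62.4]
ee_rot: [-179.7, 0.4, 68.9]
force: [-0.4, 0.0, 0.1]
gripper_width: 90.5
gripper_force: 0.0
```

move_arm:
  plan:
    - [[0, 0, 4], 0, 0]
    - [[-2, -3, 3], 0, 0]
    - [[-3, -4, 2], 0, 0]
    - [[-3, -4, 0], 0, 0]
    - [[-2, -3, 0], 0, 0]

```text
time_s: 28.55
ee_pos: [410.6, 237.5, 155.4]
ee_rot: [179.9, -0.0, 68.9]
force: [1.1, 0.1, 0.1]
gripper_width: 91.6
gripper_force: 0.0
```

move_arm:
  plan:
    - [[0, 0, 0], 0, 0]
    - [[0, 0, 0], 0, 0]
    - [[0, 0, 0], 0, 0]

```text
time_s: 28.85
ee_pos: [413.6, 240.3, 154.6]
ee_rot: [179.9, -0.1, 68.9]
force: [0.1, 0.8, -0.2]
gripper_width: 90.9
gripper_force: 0.0
```

```bash
python3 - <<'E'
from m import *
p=env.grab_frame('top');C=cloud(p);cv2.imwrite('pics/top2.png',cv2.resize(p['frame'][140:280,100:500,::-1],None,fx=2,fy=2))
for l,c,r,lo,hi in [('batt',(641,-5),70,15,50),('sens',(497,-395),30,15,33),('mass',(458,9),50,15,50),('block',(511,376),60,15,50)]:
    P=band(C,c,r,lo,hi);m=(np.hypot(C[...,0]-c[0],C[...,1]-c[1])<r)&(C[...,2]>lo);print(l,len(P),*rect(P),'z',np.percentile(C[m][:,2],[10,50,90]).round(1))
E
```

```text
batt 520 [640.7  -2.8] [40.2 91.4] 84.1 z [29.  33.  36.1]
sens 151 [ 498.3 -391.8] [34.2 34.8] 26.1 z [22.2 27.1 32.3]
mass 371 [457.9  12.5] [54.3 54.5] 87.9 z [26.6 29.3 31.9]
block 15 [539.9 398.1] [ 5.1 18.4] 67.6 z [31.6 33.8 35.5]
```

View pics/top2.png

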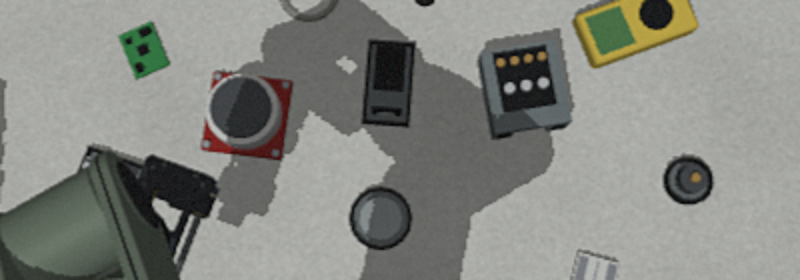

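Battery, sensor and disc are seated at crop (388,85), (688,180) and (381,217). The arm hides the block, so I'll check that with the wrist camera.

```bash
python3 - <<'E'
from m import *
p,C=wrist('w10')
c=(511,376);m=(np.hypot(C[...,0]-c[0],C[...,1]-c[1])<60)&(C[...,2]>20)&(C[...,2]<60);P=C[m]
print(len(P),*rect(P[:,:2]));A=np.c_[P[:,:2]-c,np.ones(len(P))];T=P[:,2]>30;print(np.linalg.lstsq(A[T],P[T][:,2],rcond=None)[0])
E
```

```text
28.95 [413.3 240.3 154.1] [ 1.7997e+02 -4.0000e-02  6.8890e+01] [-0.  -0.3  0.4] 91.01243638227118
4315 [508.8 375.9] [62.1 63.1] 69.4
[1.46402714e-03 3.33316860e-03 3.41794237e+01]
```

The block is flat, with its top at 34 mm, and centred in the square nest. Handing in.

```bash
python3 -c "
from workcell import env
print(env.job_done())"
```

```text
the job is handed in; nothing more can be done
None
```

I handed the job in at about 29 s of the 122 s limit: the battery, sensor, disc and block were moved in the order asked, and camera checks showed each lying flat and released in its own tray; the hand-in call gave no verdict.

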